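# Finger-tighten the loose wing nut of a tin-lid shelf

## Task

The brass wing nut that holds this tin-lid shelf down on its bracket has worked loose. Run it down clockwise (seen from above) until it comes up finger-tight and stops, stroking its wings round from the side with a fingertip - do not take the nut or a wing between the fingers. Leave the other, silvery wing nut tight and everything on the shelf where it is.

Things in the scene. Friction and masses are not known exactly. Their poses are not given: they have to be found in the camera images.
- brass_nut: The loose wing nut, yellow brass, upright near the shelf's robot-side edge on one of the two brackets. Hub 23 mm wide, 15 mm tall; two flat wings 6 mm thick, 64 mm tip to tip, standing 12 to 32 mm above the nut's underside. Origin on the screw axis at the underside, z up, x along the wings (one at +x, one at -x), y square to their faces. Its 12 mm stud ends 29 mm above the lid's floor.
- brass_wing (a point): Centre of the round lobe (10 mm radius) that ends the brass nut's +x wing: 22 mm from the screw axis, 22 mm above the nut's underside. The other wing is its mirror image across the axis.
- brass_turn (a joint): Brass nut's angle in rad: 0 = tight (hard stop), larger = more unscrewed, anticlockwise from above. Starts 4.8 to 8.3; 1.75 mm of rise a turn; tight, the underside is 2 mm above the lid's floor, on a washer 28 mm wide, and the wings may point any way. Light even drag of 0.04 N m (1.5 N at a wing); stays where it is left.
- steel_nut: The other wing nut, silvery, same size and frame as the brass one, already tight, on the other bracket. Not to be turned.
- steel_turn (a joint): Angle of the silvery nut in rad, 0 = tight, larger = unscrewed. Starts at 0 and must stay there.
- shelf: Steel biscuit-tin lid, 280 (x) by 420 mm (y), open side up, fixed on two brackets. Origin on the counter below its centre; x away from the robot, y left, z up. Lid floor 113 mm above the origin; rim 20 mm high all round, inner faces 138 mm from the centre in x, 208 in y. The nuts stand at x -106 to -100 mm, y about +140 and -140 mm (which is where varies), axis 32 to 38 mm from the front rim.
- lip_left (a point): Top of the +y bracket's upturned front lip: a steel tab 28 mm wide (y), 4 mm thick (x), just outside the lid's robot-side rim (x -147 to -143 mm from the lid's centre, y +140 mm), its top 42 mm above the lid's floor. A fingertip can go all round a nut except between the nut and its lip and rim.
- lip_right (a point): The same on the -y bracket.
- thermometer: Purple forehead thermometer lying loose on its side in the back half of the shelf, about 110 mm by 105 mm, 34 mm high; origin under its middle. Leave alone.
- spoon: Stainless measuring spoon lying loose in the tray, about 118 mm long, bowl 36 mm across and 13 mm high; origin under the bowl, x along the handle. Leave alone.
- tray: Low bamboo tray, loose, 100 mm (x) by 150 mm (y), 16 mm high, between the two wing nuts; origin under its centre. Leave alone.
- jar: Small glass jar with a screw-top metal lid, loose, 62 mm wide and 72 mm tall, in the back half of the shelf; origin under its centre. Leave alone.
- dose_cup: Small clear plastic dose cup, loose, 38 mm wide and 36 mm tall, standing in the tray; origin under its centre. Leave alone.
- bin_pull (a point): Blue pull at the top of the tilt-out front of the white bin of thermometer covers (case 90 mm by 110 mm by 100 mm tall, fixed, in the back half of the shelf). Leave alone.

How it is judged:
At the end, for the whole second after the job is handed in: The brass wing nut is at rest within 0.25 rad (14 degrees) of its tight stop, the silvery one is still tight within 0.25 rad, and the thermometer, spoon, tray, jar, dose cup and bin front are within 20 mm of where they started, jar and cup upright (value of joint each of brass_turn, steel_turn below 0.25 rad and velocity of joint brass_turn between -0.05 and 0.05 rad/s and angle between each of jar, dose_cup's own z axis and vertical below 0.2 rad and distance of each of thermometer, spoon, tray, jar, dose_cup, bin_pull from where it was at the start of the episode below 0.02 m); the robot touches nothing.
It fails at once if the thermometer, spoon, tray, jar, dose cup or bin front is pushed, lifted or carried off (more than 20 mm) (distance of any of thermometer, spoon, tray, jar, dose_cup, bin_pull from where it was at the start of the episode above 0.02 m).
It fails at once if the silvery wing nut is unscrewed by more than 0.25 rad (value of joint steel_turn above 0.25 rad).
It fails at once if the brass nut or one of its wings is taken between the fingers (grasp point in the plane of the wings, down at the wings, while the fingers touch the nut) (y of the grasp point in the frame of brass_nut between -0.007 and 0.007 m and x of the grasp point in the frame of brass_nut between -0.036 and 0.036 m and z of the grasp point in the frame of brass_nut below 0.047 m and contact force between the fingers and brass_nut above 0.5 N).
It also fails if it takes over 59 s, if anything falls off the work surface, if the arm or the gripper's body presses on something with over 40 N, if the wrist force passes 120 N, or if a joint passes its speed limit or range.

## Robot

A 6-joint arm with a two-finger parallel gripper is mounted at the origin on the work surface. World frame = base frame: x ahead of the robot, y to its left, z up, the work surface at z = 0. Lengths are in m, angles in rad, forces in N, time in s.
With the tool pointing down it reaches from about 0.275 to 0.75 m from the base axis. Payload 10.2 kg.
Tool frame: the origin (TCP) lies at the very end of the fingers, on their centre line; the grasp point (between the pads) lies behind it (bot.grasp_offset is the z of the grasp point in the tool frame, in m); z points along the fingers, y is the line along which they close (so a half turn about z gives the same grasp; the last joint's range is limited). The gripper opens to 85 mm and grips with 20 to 120 N. Pads are 22 mm wide; open, the fingers measure 114 mm over their backs; the gripper's body (76 mm by 85 mm) begins 54 mm behind the grasp point. The pads swing forward as they close: fully open they stand 13 mm farther back than shut.
Start: joints at [0.907, 0.313, 1.498, -0, 1.331, -0.223], TCP at [0.224, 0.475, 0.192] pointing down, gripper open.
Joint ranges: [-2.94, 2.94], [-0.97, 2.17], [0.19, 2.56], [-1.23, 4.37], [0.02, 3.11], [-2.88, 2.88]. Speed limits (rad/s): [2.39, 2.39, 3.01, 3.14, 3.14, 3.14].

## Interface

Orientations are given as a unit quaternion [w, x, y, z].
In Python, from bench import bot gives the robot as it stands. The module is installed in compiled form; this text tells all that it offers. Calls block until the motion is done:
- bot.move_pose(position, orientation): joint-space move of the TCP to a pose.
- bot.move_straight(position, rotation=None, v=0.15, stop_force=None): straight line of the TCP; rotation=None keeps the orientation; v is the mean speed in m/s. With stop_force (N) it stops when the force on the tool has changed by that much, and returns True; else False.
- bot.movej(angles): joint-space move.
- bot.gripper_to(opening, newtons=None): finger opening in m; newtons is the grip in N (None keeps the last); returns when the fingers have stopped.
- bot.pause(seconds).
- bot.ik(position, orientation): joint angles nearest the present ones, or None.
- bot.grab_frame(name): name is "side" or "top"; returns (picture, depth): 384x512x3 uint8, blue, green, red; 384x512 float32, m along the optical axis (not along the pixel's ray), 0 where there is no reading.
- bot.camera_params(name): a dict with "K" (3x3 intrinsics, pixels), "position" and "attitude" of the camera in the world. Camera axes: x right, y down, z forward; pixel columns grow to the right and rows downward; lengths in m; the calibration is good to about 2 mm. A picture is of the moment at which its call begins. camera_params takes no time and is no camera call.
A pose or a line that the arm cannot do raises bot.MotionError and nothing moves.
- bot.finish_job(): hands the job in; it is judged then, once.
Readings, each from a call of its own:
- bot.current_time_s(): time.
- bot.current_joint_pos(): joint angles.
- bot.current_joint_vel(): joint speeds.
- bot.current_joint_torque(): joint torques, N m.
- bot.current_ee_pos(): TCP position.
- bot.current_orientation(): TCP orientation.
- bot.current_force(): force on the tool from outside, world axes, zero at the start.
- bot.current_ft_torque(): the same for the moment, N m.
- bot.current_grip_width(): finger opening in m.
- bot.current_grasp_force(): force on a finger pad.
Only numpy, scipy, OpenCV 4.12 (cv2) and the standard library are available. Lean on these libraries where they do the work, as an engineer would, in place of code of your own. Each camera call takes 0.05 s, during which the arm holds its last target. There are 200 camera calls.

## Working session

There is one attempt and no reset: what is moved stays moved. The work goes in short steps, each a Python script; the robot and the scene stay as the last script left them, time stands still between calls to the robot, and variables do not carry over. Pictures are saved under pics/ and viewed, at most 10 in all, crops included, and the job is handed in when it is done.

```bash
mkdir -p pics; ls; python3 - <<'E'
from bench import bot
import cv2,numpy as np
for n in("top","side"):
    p,d=bot.grab_frame(n); cv2.imwrite(f"pics/{n}0.png",p); np.savez(f"{n}0.npz",p=p,d=d)
    print(n,bot.camera_params(n))
print(bot.grasp_offset,bot.current_orientation(),bot.current_time_s())
E
```

```text
pics
top {'K': array([[379.08354723,   0.        , 250.4503178 ],
       [  0.        , 379.08354723, 192.48164794],
       [  0.        ,   0.        ,   1.        ]]), 'position': array([ 0.49428278, -0.0164916 ,  0.81238426]), 'attitude': array([-0.07423933,  0.70638493, -0.69961347,  0.07778078])}
side {'K': array([[455.74039468,   0.        , 260.4044808 ],
       [  0.        , 455.74039468, 192.77196409],
       [  0.        ,   0.        ,   1.        ]]), 'position': array([ 0.35865211, -0.49378495,  0.82764351]), 'attitude': array([-0.32058538,  0.90705099, -0.25757954,  0.09020141])}
-0.0187 [-2.10869314e-04  2.18599591e-01  9.75814493e-01 -4.98888783e-04] 0.1
```

View pics/top0.png

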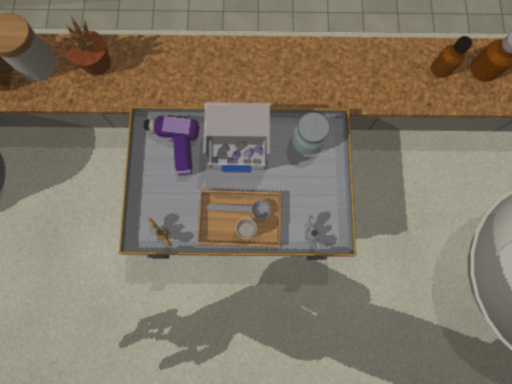

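View pics/side0.png

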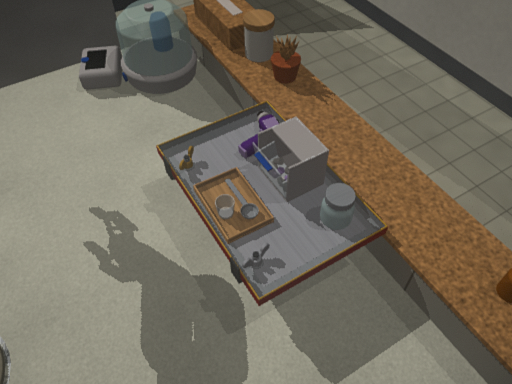

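Top view: brass nut at about (160,233), steel nut at (314,233), tray between them, lips at (158,256) and (317,256). In the side view, brass is at (187,158) and steel at (257,257).

```bash
cat > h.py <<'E'
from bench import bot
import cv2,numpy as np
from scipy.spatial.transform import Rotation as R
def cloud(n,d):
    c=bot.camera_params(n);K=c["K"];w,x,y,z=c["attitude"]
    u,v=np.meshgrid(np.arange(512),np.arange(384))
    p=np.stack([(u-K[0,2])/K[0,0]*d,(v-K[1,2])/K[1,1]*d,d],-1)
    return p@R.from_quat([x,y,z,w]).as_matrix().T+c["position"]
def proj(n,p):
    c=bot.camera_params(n);K=c["K"];w,x,y,z=c["attitude"]
    q=(np.atleast_2d(p)-c["position"])@R.from_quat([x,y,z,w]).as_matrix()
    q=q@K.T; return q[:,:2]/q[:,2:]
def brass(n,pic,P,box,zf):
    """brass-coloured points of the nut in a pixel box, above zf"""
    h=cv2.cvtColor(pic,cv2.COLOR_BGR2HSV); m=(h[...,0]>10)&(h[...,0]<35)&(h[...,1]>90)
    b=np.zeros_like(m);x0,y0,x1,y1=box;b[y0:y1,x0:x1]=1
    return m&b&(P[...,2]>zf)
E
python3 - <<'E'
from h import *
for n,bx,fl in(("top",(142,212,182,248),(150,195,190,215)),("side",(172,142,202,174),(205,150,230,165))):
    f=np.load(n+"0.npz");P=cloud(n,f["d"]);p=f["p"]
    F=P[fl[1]:fl[3],fl[0]:fl[2]].reshape(-1,3);zf=np.median(F[:,2]);print(n,"floor z",zf,F[:,2].std())
    m=brass(n,p,P,bx,zf+.004);Q=P[m];print(m.sum(),Q.mean(0),Q.min(0),Q.max(0))
    q=Q[Q[:,2]>zf+.02];
    for r in q[np.argsort(q[:,1])][::4]:print(r.round(4))
    v,vec=np.linalg.eigh(np.cov(q[:,:2].T));print("mean",q.mean(0),"dir",vec[:,1],v**.5)
    if n=="top":
        z=P[...,2];h=cv2.cvtColor(p,cv2.COLOR_BGR2HSV)
        # rim: outer edges of region above floor-0.02
        M=((z>zf-.01)&(z<zf+.03)).astype(np.uint8);M[:100]=0
        c=max(cv2.findContours(M,0,2)[0],key=cv2.contourArea)
        r=cv2.minAreaRect(P[c[:,0,1],c[:,0,0]][:,:2].astype(np.float32)*1000);print("lid",r)
        for nm,b in(("lipL",(140,245,176,262)),("lipR",(298,245,335,262))):
            s=P[b[1]:b[3],b[0]:b[2]].reshape(-1,3);s=s[s[:,2]>zf+.03];print(nm,len(s),s.mean(0) if len(s) else 0, s.min(0),s.max(0))
    x0,y0,x1,y1=bx;cr=p[y0-12:y1+16,x0-12:x1+12];cv2.imwrite(f"pics/c_{n}.png",cv2.resize(cr,None,fx=8,fy=8,interpolation=2))
a=cv2.imread("pics/c_top.png");b=cv2.imread("pics/c_side.png");H=max(a.shape[0],b.shape[0])
pad=lambda i:cv2.copyMakeBorder(i,0,H-i.shape[0],0,0,0)
o=np.hstack([pad(a),pad(b)]);s=min(800/o.shape[1],600/o.shape[0],1);cv2.imwrite("pics/crop1.png",cv2.resize(o,None,fx=s,fy=s))
E
```

```text
top floor z 0.11402187868879587 0.0011695738767599484
140 [0.56693711 0.13918162 0.13963377] [0.5449239  0.1206555  0.12326169] [0.58994272 0.16132133 0.15087487]
[0.5484 0.1207 0.1452]
[0.5483 0.1222 0.1459]
[0.5516 0.1236 0.1487]
[0.548  0.1249 0.1498]
[0.5465 0.1255 0.1467]
[0.5549 0.127  0.15  ]
[0.5548 0.1286 0.1504]
[0.5569 0.1294 0.1473]
[0.5533 0.1307 0.1484]
[0.5614 0.132  0.1366]
[0.5615 0.1358 0.1353]
[0.573  0.1383 0.1433]
[0.5737 0.1468 0.1372]
[0.5754 0.1485 0.1378]
[0.5817 0.1492 0.1439]
[0.5797 0.1506 0.1452]
[0.5845 0.1517 0.1491]
[0.5781 0.1525 0.1441]
[0.5864 0.1538 0.1483]
[0.5848 0.1557 0.1471]
[0.5845 0.157  0.1489]
[0.5863 0.159  0.1485]
mean [0.56686133 0.13997781 0.14475856] dir [-0.75623733 -0.65429741] [0.00192819 0.0197699 ]
lid ((676.0907592773438, -1.5426177978515625), (305.56396484375, 430.5147399902344), 0.20816770195960999)
lipL 57 [0.52456484 0.13639689 0.17750171] [ 0.49428278 -0.0164916   0.14505941] [0.5449239  0.15731564 0.81238426]
lipR 57 [ 0.53037603 -0.13353267  0.16441389] [ 0.49428278 -0.14958334  0.14408307] [ 0.54737322 -0.0164916   0.81238426]
side floor z 0.11396168618284452 0.05199678336467086
148 [0.56189964 0.13038729 0.14140763] [ 0.35865211 -0.49378495  0.11915835] [0.58979581 0.15773183 0.82764351]
[ 0.3587 -0.4938  0.8276]
[0.5323 0.1193 0.1355]
[0.5448 0.12   0.1426]
[0.5499 0.1216 0.1412]
[0.5492 0.1222 0.135 ]
[0.5317 0.1228 0.1355]
[0.5531 0.1238 0.1403]
[0.548  0.1247 0.1484]
[0.5524 0.1256 0.145 ]
[0.5555 0.1265 0.1484]
[0.5566 0.1271 0.1383]
[0.5593 0.1278 0.1391]
[0.555  0.1302 0.1483]
[0.575  0.1333 0.1342]
[0.5739 0.1433 0.1409]
[0.5778 0.1474 0.138 ]
[0.582  0.149  0.1463]
[0.5802 0.1498 0.1467]
[0.5777 0.1501 0.1447]
[0.5791 0.1519 0.1483]
[0.5866 0.1527 0.1496]
[0.5844 0.1537 0.1469]
[0.5884 0.1548 0.1379]
[0.5864 0.1573 0.1486]
mean [0.5605303  0.12920285 0.14903391] dir [0.35274272 0.93572035] [0.01308136 0.07074373]
```

View pics/crop1.png

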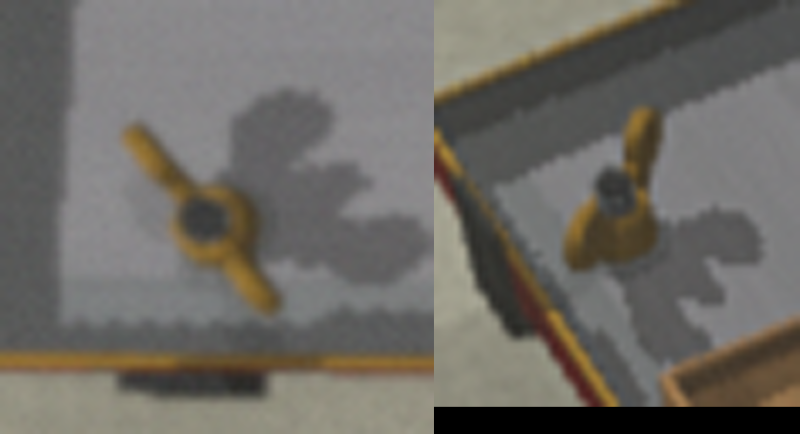

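```bash
cat >> h.py <<'E'
C=np.array([.567,.1405]);RAD,OFF,Z=.020,.0175,.137
def quat(psi):
    x,y,z,w=(R.from_euler('z',psi)*R.from_euler('x',np.pi)).as_quat();return np.array([w,x,y,z])
def fp(th,z=Z,r=RAD,d=OFF):
    c,s=np.cos(th),np.sin(th);return np.array([C[0]+c*r-s*d,C[1]+s*r+c*d,z])
E
python3 - <<'E'
from h import *
for off in(0,np.pi):
    print("off",off)
    for t in(85,66,35,0,-45,-90,-135,-175):
        a=np.radians(t);q=bot.ik(fp(a),quat(a+off));print(t,None if q is None else np.round(q,2))
E
```

```text
off 0
85 [ 0.08  0.47  1.42 -0.    1.25  0.17]
66 [ 0.09  0.49  1.39 -0.    1.26  0.51]
35 [ 0.09  0.51  1.35 -0.    1.28  1.05]
0 [ 0.07  0.54  1.31 -0.    1.29  1.64]
-45 [ 0.04  0.54  1.3  -0.    1.29  2.39]
-90 None
-135 [-0.    0.47  1.42  0.    1.25 -2.36]
-175 [ 0.01  0.44  1.46  0.    1.24 -1.65]
off 3.141592653589793
85 None
66 [ 0.09  0.49  1.39  0.    1.26 -2.64]
35 [ 0.09  0.51  1.35  0.    1.28 -2.1 ]
0 [ 0.07  0.54  1.31  0.    1.29 -1.5 ]
-45 [ 0.04  0.54  1.3   0.    1.29 -0.75]
-90 [ 0.01  0.51  1.35 -0.    1.28  0.01]
-135 [-0.    0.47  1.42 -0.    1.25  0.78]
-175 [ 0.01  0.44  1.46 -0.    1.24  1.49]
```

```bash
cat >> h.py <<'E'
def stroke(t0,t1,step=15,stop=6,v=.04):
    """descend at wing angle t0 (deg), sweep clockwise to t1; returns angle reached, whether stopped"""
    a=np.radians(t0);bot.move_pose(fp(a,.21),quat(a+np.pi))
    if bot.move_straight(fp(a),v=.12,stop_force=6): print("hit going down",bot.current_ee_pos());return t0,None
    n=int(np.ceil((t0-t1)/step))
    for t in np.linspace(t0,t1,n+1)[1:]:
        a=np.radians(t);hit=bot.move_straight(fp(a),quat(a+np.pi),v=v,stop_force=stop)
        p=bot.current_ee_pos();ang=np.degrees(np.arctan2(p[1]-C[1],p[0]-C[0])-np.arctan2(OFF,RAD))
        print(round(t),round(ang,1),hit,np.round(bot.current_force(),1),round(bot.current_time_s(),1))
        if hit: return ang,True
    return t1,False
def retreat(back=8):
    """back off anticlockwise a little, then lift"""
    p=bot.current_ee_pos()[:2]-C
    b=np.radians(back);q=C+np.array([[np.cos(b),-np.sin(b)],[np.sin(b),np.cos(b)]])@p
    bot.move_straight([*q,Z],v=.05);bot.move_straight([*q,.21],v=.15)
E
python3 - <<'E'
from h import *
bot.gripper_to(0);bot.move_straight([.224,.475,.25],v=.2)
a=np.radians(66);bot.move_pose(fp(a,.25),quat(a+np.pi));print(bot.current_ee_pos(),bot.current_time_s())
r=stroke(66,-20);print(r)
p,d=bot.grab_frame("top");cv2.imwrite("pics/t1.png",cv2.resize(p[190:270,120:220],None,fx=7,fy=7,interpolation=2))
E
```

```text
[0.55891306 0.16635558 0.24988045] 3.375
52 51.1 False [0.3 0.1 0.3] 4.8
37 37.5 False [-1.  -0.2  0.1] 5.2
23 23.4 False [-0.6 -0.2 -0.3] 5.6
9 9.1 False [-0.  -0.2 -0.2] 6.0
-6 -5.2 False [-0.   0.9  0.1] 6.4
-20 -19.5 False [ 0.4  0.7 -0.8] 6.8
(-20, False)
```

View pics/t1.png

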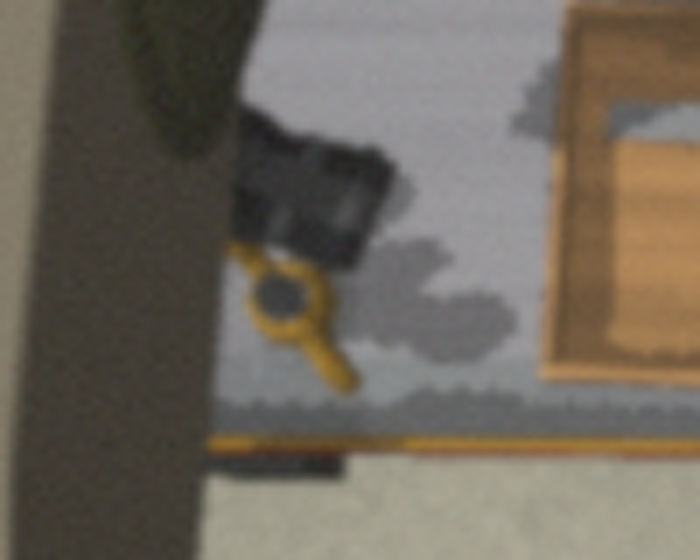

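The crop shows the nut at (280,295) with its wings still at about 40°, and the finger to the upper right at (315,200). It seems to have passed the wing without turning it. I'll check heights and take a side view.

```bash
python3 - <<'E'
from h import *
e=bot.current_ee_pos();print(e,bot.current_orientation(),quat(np.radians(-20)+np.pi),bot.current_grip_width(),bot.current_joint_pos().round(2))
print("tcp px top",proj("top",e),"side",proj("side",e),"C px",proj("top",[*C,.15]),proj("side",[*C,.145]))
p,d=bot.grab_frame("side");P=cloud("side",d);cv2.imwrite("pics/s1.png",cv2.resize(p[110:200,140:250],None,fx=6,fy=6,interpolation=2))
p,d=bot.grab_frame("top");P=cloud("top",d)
for (u,v) in((172,212),(165,212),(170,222),(160,222),(175,216),(160,232),(168,243)):print(u,v,P[v,u].round(3))
E
```

```text
[0.59162372 0.15032033 0.13699831] [-5.22256051e-05  1.71250029e-01  9.85227600e-01  4.30384355e-05] [1.06328842e-17 1.73648178e-01 9.84807753e-01 6.03020831e-17] -0.00044670365521435896 [ 0.06  0.54  1.3   0.    1.3  -1.17]
tcp px top [[155.67584456 219.00726799]] side [[194.37026922 150.99944588]] C px [[158.65074058 231.96496059]] [[185.32093692 155.73614257]]
172 212 [0.583 0.094 0.272]
165 212 [0.584 0.106 0.263]
170 222 [0.568 0.096 0.271]
160 222 [0.569 0.112 0.265]
175 216 [0.578 0.091 0.265]
160 232 [0.568 0.14  0.143]
168 243 [0.548 0.124 0.148]
```

View pics/s1.png

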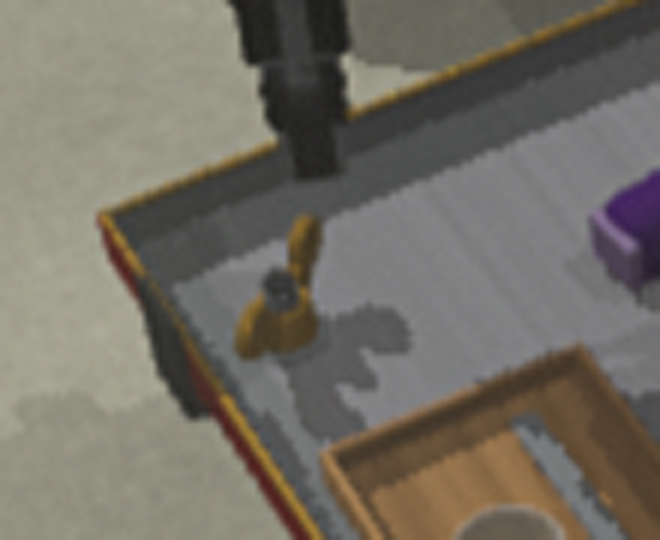

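The side crop shows the fingertip at (318,178), well above the wing lobe at (305,240). The visible tip sits about 11 px above where the TCP should project.

```bash
python3 - <<'E'
from h import *
p,d=bot.grab_frame("side");P=cloud("side",d)
for v in range(126,152,2):print(v,[tuple(P[v,u].round(3)) for u in (190,193,196)],p[v,193])
E
```

```text
126 [(np.float64(0.57), np.float64(0.092), np.float64(0.264)), (np.float64(0.576), np.float64(0.092), np.float64(0.261)), (np.float64(0.581), np.float64(0.092), np.float64(0.259))] [38 40 39]
128 [(np.float64(0.575), np.float64(0.106), np.float64(0.246)), (np.float64(0.579), np.float64(0.104), np.float64(0.245)), (np.float64(0.586), np.float64(0.105), np.float64(0.241))] [35 39 39]
130 [(np.float64(0.579), np.float64(0.12), np.float64(0.227)), (np.float64(0.585), np.float64(0.121), np.float64(0.223)), (np.float64(0.599), np.float64(0.141), np.float64(0.201))] [35 38 37]
132 [(np.float64(0.585), np.float64(0.14), np.float64(0.203)), (np.float64(0.59), np.float64(0.135), np.float64(0.204)), (np.float64(0.598), np.float64(0.141), np.float64(0.196))] [37 38 38]
134 [(np.float64(0.585), np.float64(0.14), np.float64(0.198)), (np.float64(0.59), np.float64(0.139), np.float64(0.196)), (np.float64(0.597), np.float64(0.141), np.float64(0.191))] [38 40 41]
136 [(np.float64(0.583), np.float64(0.137), np.float64(0.196)), (np.float64(0.59), np.float64(0.14), np.float64(0.189)), (np.float64(0.598), 
[... 698 characters left out ...]
loat64(0.606), np.float64(0.192), np.float64(0.115)), (np.float64(0.612), np.float64(0.19), np.float64(0.113))] [83 84 83]
146 [(np.float64(0.587), np.float64(0.159), np.float64(0.147)), (np.float64(0.604), np.float64(0.187), np.float64(0.114)), (np.float64(0.61), np.float64(0.184), np.float64(0.113))] [69 76 78]
148 [(np.float64(0.584), np.float64(0.153), np.float64(0.148)), (np.float64(0.593), np.float64(0.158), np.float64(0.139)), (np.float64(0.606), np.float64(0.177), np.float64(0.115))] [72 84 90]
150 [(np.float64(0.582), np.float64(0.149), np.float64(0.147)), (np.float64(0.592), np.float64(0.157), np.float64(0.134)), (np.float64(0.604), np.float64(0.174), np.float64(0.113))] [74 85 91]
```

The near face of the finger matches in x and y, but its visible end is at z≈0.177, while the TCP reads 0.137. I'll check this directly by touching the bare lid floor, gently.

```bash
python3 - <<'E'
from h import *
e=bot.current_ee_pos();bot.move_straight([e[0],e[1],.16],v=.15);bot.move_straight([.612,.14,.15],v=.15)
print(bot.move_straight([.612,.14,.075],v=.04,stop_force=4),bot.current_ee_pos(),bot.current_force().round(1),bot.current_grip_width(),bot.current_time_s())
p,d=bot.grab_frame("side");P=cloud("side",d);cv2.imwrite("pics/s2.png",cv2.resize(p[90:190,140:260],None,fx=6,fy=6,interpolation=2));print(proj("side",bot.current_ee_pos()))
E
```

```text
False [0.61209541 0.14000611 0.0751987 ] [ 0.  -0.1  0.4] -4.766545810125315e-05 9.6583
[[207.95659681 169.89033661]]
```

View pics/s2.png

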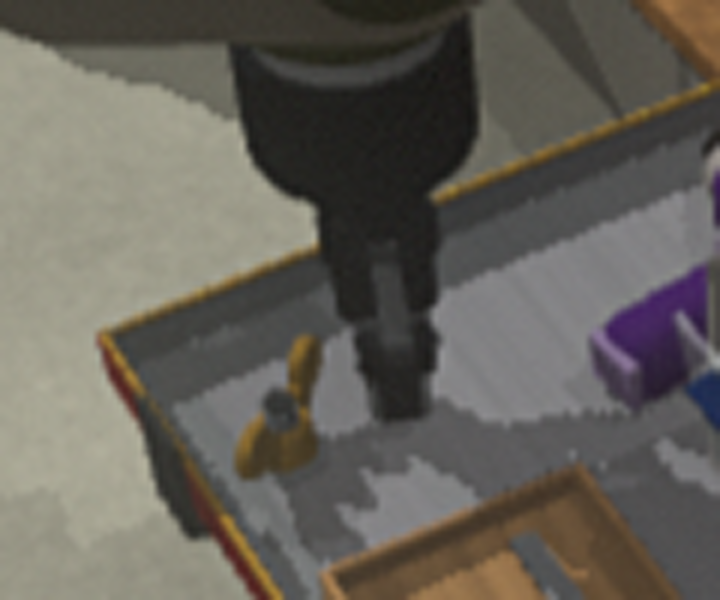

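Confirmed: at a reported z of 0.075 the fingertip, at crop (400,418), is only just above the lid floor at 0.114. The reported TCP therefore lies about 40 mm beyond the real fingertip. I'll feel for the exact offset.

```bash
python3 - <<'E'
from h import *
print(bot.move_straight([.612,.14,.055],v=.02,stop_force=3),bot.current_ee_pos(),bot.current_force().round(1),bot.current_time_s())
e=bot.current_ee_pos();bot.move_straight([e[0],e[1],e[2]+.05],v=.15)
E
```

```text
True [0.61211543 0.14003268 0.07408806] [-0.2 -0.6  4.7] 10.0167
```

```bash
sed -i 's/Z=.020,.0175,.137/Z=.020,.0175,.0975/; s/,\.21)/,.14)/; s/,\.21\]/,.14]/' h.py; grep -n "\.14[])]" h.py; python3 - <<'E'
from h import *
r=stroke(66,-160);print(r)
p,d=bot.grab_frame("top");cv2.imwrite("pics/t2.png",cv2.resize(p[190:270,120:220],None,fx=6,fy=6,interpolation=2))
E
```

```text
25:    a=np.radians(t0);bot.move_pose(fp(a,.14),quat(a+np.pi))
38:    bot.move_straight([*q,Z],v=.05);bot.move_straight([*q,.14],v=.15)
52 51.2 False [-0.8 -0.3 -0.6] 12.7
38 37.8 False [0.7 0.6 0.8] 13.1
24 23.9 False [-0.3  1.8  0.6] 13.5
10 9.7 False [-0.5  0.6  0.6] 13.9
-5 -4.4 False [ 0.1  0.4 -0.1] 14.3
-19 -18.5 False [-0.   0.3  0.5] 14.7
-33 -32.6 False [ 0.3  0.8 -1.3] 15.1
-47 -46.7 False [ 0.5  0.2 -0.4] 15.5
-61 -60.9 False [-0.3  1.4 -0.1] 15.9
-75 -75.0 False [1.  1.2 0.6] 16.3
-89 -89.1 False [-0.2  0.6  0.5] 16.7
-104 -103.3 False [0.6 0.8 0.8] 17.1
-118 -117.4 False [1.7 0.8 0.1] 17.5
-132 -131.6 False [ 0.5 -0.4  1. ] 17.9
-146 -145.7 False [ 1.5 -1.  -0.3] 18.3
-160 -159.8 False [-0.4 -1.  -0.2] 18.7
(-160, False)
```

View pics/t2.png

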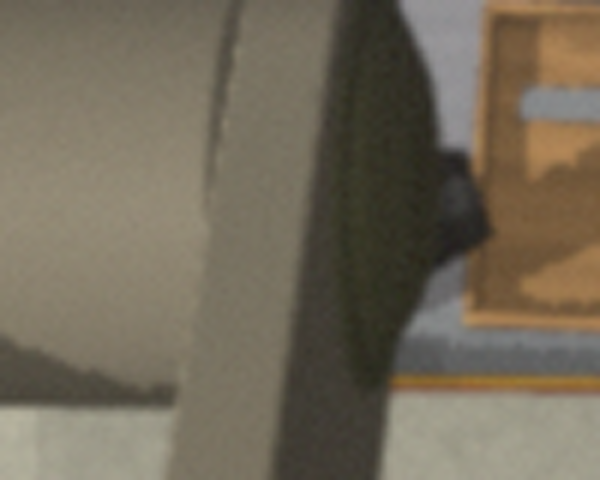

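The arm hides the nut in this view. The forces fit a turning nut, so I'll retreat and check the wing angle numerically from the side camera.

```bash
cat >> h.py <<'E'
def wing(n="side"):
    p,d=bot.grab_frame(n);P=cloud(n,d);h=cv2.cvtColor(p,cv2.COLOR_BGR2HSV)
    m=(h[...,0]>10)&(h[...,0]<35)&(h[...,1]>90)&(np.linalg.norm(P[...,:2]-C,axis=2)<.036)&(P[...,2]>.132)&(P[...,2]<.154)
    q=P[m];x=q[:,:2]-C;far=x[np.hypot(*x.T)>.014]
    s=far.copy();t=2*np.arctan2(s[:,1],s[:,0])
    return np.degrees(np.arctan2(np.sin(t).mean(),np.cos(t).mean())/2),len(far),np.hypot(np.sin(t).mean(),np.cos(t).mean())
E
python3 - <<'E'
from h import *
retreat();print(wing("side"),wing("top"),bot.current_time_s())
E
```

```text
(np.float64(23.921619375722056), 86, np.float64(0.9551005612454289)) (np.float64(nan), 0, np.float64(nan)) 19.5583h.py:44: RuntimeWarning: Mean of empty slice.
  return np.degrees(np.arctan2(np.sin(t).mean(),np.cos(t).mean())/2),len(far),np.hypot(np.sin(t).mean(),np.cos(t).mean())
  ret = ret.dtype.type(ret / rcount)
```

The wing is at about 24°, so the nut has turned about 200°. Next stroke.

```bash
python3 - <<'E'
from h import *
r=stroke(50,-160);print(r)
retreat();print(wing("side"),bot.current_time_s())
E
```

```text
35 34.3 False [0.4 0.1 0.3] 23.5
20 20.2 False [ 0.1 -0.   0.5] 23.9
5 5.3 False [-1.6  1.   0.7] 24.3
-10 -9.7 False [0.2 0.6 1.1] 24.7
-25 -24.8 False [-1.   1.1  1.3] 25.1
-40 -39.8 False [1.  1.  0.7] 25.5
-55 -54.8 False [0.9 0.1 1. ] 25.9
-70 -69.8 False [0.7 1.1 0.3] 26.3
-85 -84.8 False [1.1 1.  0.3] 26.7
-100 -99.8 False [ 1.1 -0.1 -0.5] 27.1
-115 -106.2 True [ 4.4 -0.6 -0.7] 27.4
(np.float64(-106.23102050281723), True)
(np.float64(76.42443092722597), 52, np.float64(0.8123440118146004)) 28.125
```

It stopped after about 325° in total (5.7 rad), within the expected 4.8–8.3. I'll press once more, a bit harder, to confirm it is the hard stop.

```bash
python3 - <<'E'
from h import *
r=stroke(-85,-135,step=12,stop=10,v=.03);print(r)
retreat();print(wing("side"))
e=bot.current_ee_pos();bot.move_straight([e[0],e[1],.24],v=.2);bot.move_straight([.45,.35,.24],v=.25)
print(wing("side"),wing("top"),bot.current_time_s())
p,d=bot.grab_frame("top");cv2.imwrite("pics/t3.png",p)
E
```

```text
-95 -94.2 False [-0.7  0.5  1.1] 29.4
-105 -104.1 False [ 0.1 -0.2  0.3] 29.8
-115 -107.8 True [ 5.8 -0.6  0.5] 30.0
(np.float64(-107.80903680467539), True)
(np.float64(77.06640568989218), 55, np.float64(0.8159121371233534))
(np.float64(76.96386349271738), 53, np.float64(0.8120013189676343)) (np.float64(74.35861994585383), 69, np.float64(0.6470929268581903)) 32.7
```

View pics/t3.png

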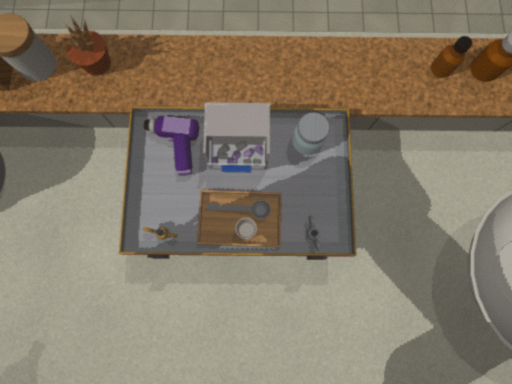

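The nut, at (160,233), met the same stop at the same angle on the second, firmer push. Its wings now point along about 75°. The steel nut and the loose items are where they were, and the arm is clear.

```bash
python3 -c "
from bench import bot
print(bot.finish_job())"
```

```text
the job is handed in; nothing more can be done
None
```

I ran the brass wing nut down about 5.7 rad clockwise to its hard stop, and a second, firmer push moved it no further; the steel nut and shelf items look unmoved in the last picture, and I handed the job in at about 33 s (no verdict was returned).

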